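# Clip the drill handpiece onto the balancer's sprung hook

### The arm

A 6-joint arm with a two-finger parallel gripper is mounted at the origin on the work surface. World frame = base frame: x ahead of the robot, y to its left, z up, the work surface at z = 0. Lengths are in m, angles in degrees, forces in N, time in s.
With the tool pointing down it reaches from about 0.4 to 0.825 m from the base axis. Payload 7 kg.
Tool frame: the origin (TCP) lies on the centre line of the jaws, within the pads' length; the fingertips stand 19 mm ahead of it and the grasp point (between the pads) is the TCP (r.tip_extent is the distance from the TCP to the fingertips, in m); z points along the fingers, y is the line along which they close (so a half turn about z gives the same grasp; the last joint's range is limited). The gripper opens to 88 mm and grips with 3 to 60 N. Pads are 19 mm wide; open, the fingers measure 130 mm over their backs; the gripper's body (78 mm by 193 mm) begins 47 mm behind the grasp point.
Start: joints at [-58.035, 20.546, 0.682, 0, -70.136, -16.507], TCP at [0.18, -0.651, 0.246] pointing down, gripper open.
Joint ranges: [-176.03, 176.03], [-82.01, 121.73], [-58.28, 71.71], [-173.87, 95.51], [-174.79, -0.11], [-173.66, 173.66]. Speed limits (degrees/s): [136.94, 136.94, 172.46, 180, 180, 180].

### API

Orientations are given as [roll, pitch, yaw] about the fixed x, y, z axes, in that order (R = Rz(yaw) Ry(pitch) Rx(roll)).
In Python, from plant import r gives the robot as it stands. The module is installed in compiled form; this text tells all that it offers.
- The arm moves only by the tool jog_arm, never from a script. Its argument "deltas" is a list that holds one entry, the list of rows, each a list of 5 numbers: the opening, from -1 (shut) to 1 (fully open), then the shift along the world's x, y, z in cm, then the turn about the world's z in rad. In form: [[[claw, dx, dy, dz, turn], ...]]. A call has 1 to 8 rows; each row shifts and turns the commanded pose from where the row before left it; what a row does not reach is not made up. A row lasts 1/8 s, in which the tool goes at most 62.5 mm and 10.7 degrees, less where a joint would pass 70% of its speed; a pose out of reach is approached as far as the arm can. A call with a gripper value outside its range is refused whole. The fingers move at their own pace and stop on an object; "force" is the grip in N (left out, the last holds). Time passes only in rows, so rows that do not move let the fingers close. It gives the time, the measured TCP pose, the force, the opening and the grip force at its end, in the units of the state.
- r.get_state(): the state, without advancing time (a new reading comes with each control period).
- r.capture(name): name is "scene" or "side" or "wrist"; returns the picture (384x512x3 uint8, blue, green, red); there is no depth.
- r.camera_info(name): a dict with "fx", "fy", "cx", "cy" (pixels), "k1" (the pictures are not rectified: a ray, as slopes to the right and down, at radius r is drawn at 1 + k1 r^2 times it, then the intrinsics apply), "view" (4x4, takes a point from world to camera coordinates). Camera axes: x right, y up, looking along -z (the intrinsics and any distortion apply to the point x, -y, -z); pixel columns grow to the right and rows downward; lengths in m; the calibration is good to about 2 mm. A picture is of the moment at which its call begins: read the wrist's pose just before it. camera_info takes no time and is no camera call; for the wrist camera it gives the pose at the moment of the call.
- r.close_job(): hands the job in; it is judged then, once.
The state is a dict: "time_s": time; "joints": joint angles; "qd": joint speeds; "joint_torque": joint torques, N m; "tcp_pos": TCP position; "eef_rot": TCP orientation; "contact_force": force on the tool from outside, world axes, zero at the start; "moment": the same for the moment, N m; "gripper_width": finger opening in m; "gripper_force": force on a finger pad.
Only numpy, scipy, OpenCV 4.12 (cv2) and the standard library are available. Lean on these libraries where they do the work, as an engineer would, in place of code of your own. Each camera call takes 0.05 s, during which the arm holds its last target. There are 200 camera calls.

### The job

Take the balancer's sprung snap hook by its rubber grip, pull it down and clip it through the wire bail on top of the drill handpiece that stands in its holder, pushing gently until the bail is past the gate. Then ease the hook all the way back up so that the handpiece hangs from it, clear of the holder, and let go. Handle only the grip, not the handpiece, never let the hook snap up, and leave the other things on the bench where they are.

Things in the scene. Friction and masses are not known exactly. Their poses are not given: they have to be found in the camera images.
- hook_grip (a point): Grip point of the sprung arm: upright black rubber grip, 24 mm wide (stand's y), 28 mm along x, 48 mm tall; the point is 32 mm above its foot, 20 mm below its very top. Rests 328 mm above the bench. A 14 mm wide arm runs from the grip's foot along +x to a mast 160 mm away, 375 mm high. Grasp from above, fingers closing along the stand's y. The hook hangs below it.
- hook: Steel snap hook of 8 mm bar in its y-z plane, axes the stand's. Origin on the shank's axis, 92 mm below hook_grip. Shank up z at y = 0; bowl's underside at z = -14 mm; lip at y = 26 mm, its top at z = 11 mm; cross bar at z = 47 mm. The mouth, between lip and cross bar, faces +y and is shut by the gate, a sprung 6 mm rod hung from the cross bar at y = 26 mm, that opens inwards at 2 to 4 N.
- hook_mouth (a point): Point at (0, 26, 21) mm of the hook's frame, in its mouth on the shut gate: the best height for the bail's bar to enter as the hook moves along +y (a bar 6 mm lower hits the lip; 6 mm higher, the hook's underside hits the handpiece). The gate gives, then comes to a firm stop with the bar about 5 mm inside this point; only then let the hook rise.
- hook_seat (a point): Where the bail's bar axis lies when seated in the hook's bowl: (0, 13, -3) mm in the hook's frame; axes the stand's. From the gate's stop, letting the hook rise some 25 mm brings the bar down here and the gate closes over it.
- balancer (a joint): Downward travel of the sprung arm with grip and hook, m: 0 is fully up (rest, upper stop), 0.125 the lower stop. About 105 mm down brings the hook level with the bail. The spring pulls up with about 7 N at the top and 9 N at the bail's height (net of the arm's own weight); if let go it flies up.
- stand: Fixed base of the balancer, 90 x 500 mm, 28 mm high rail along its y axis. Origin: centre of its underside on the bench. Its y axis is the direction in which the hook travels and in which its mouth faces; its x axis points from the hook to the mast. The mast rolls freely along the rail (1 N friction) over 300 mm, so the hook moves from y = -160 to 140 mm along the line x = -160 mm.
- holder: Fixed holder under the hook's line of travel, on its +y side: steel foot with an upright aluminium tube, 48 mm outside, 38 mm inside, rim 55 mm above the bench. Origin: underside, on the tube's axis; axes the stand's. On its +y side a screw-set black backrest, top 84 mm above the bench, stops the handpiece from leaning farther; its gap to the handpiece's body is 1 to 14 mm, set anew each time.
- handpiece: Cordless white drill handpiece standing upright, nose down, in the holder's tube. Origin at its foot's centre, z along it. Nose 26 mm diameter for 44 mm, body 33 mm, body top at 100 mm; 0.26 to 0.4 kg. It stands loosely (6 mm play all round); when pushed at the bail it leans over, up to 0.3 rad, until the backrest stops it, the bail moving some 10 to 35 mm.
- bail (a point): Centre of the axis of the top bar of the handpiece's wire bail, 142 mm above the handpiece's origin (152 mm above the bench when standing). 6 mm wire; the bar runs along the handpiece's x, which lies within 0.2 rad of the stand's x. Opening below the bar: 34 mm wide along x, 39 mm high down to the body's top.
- tray: Blue plastic weighing tray 120 x 120 x 28 mm, loose, bystander. Origin: underside centre.
- bone: Bone fragment 22 x 85 x 16 mm, loose, bystander. Origin: underside centre.
- amber_bottle: Amber bottle 84 mm diameter, 190 mm high, loose, bystander. Origin: underside centre.
- bottle_cap: Black screw cap 38 mm diameter, 18 mm high, lying under the hook's line, bystander. Origin: underside centre.
- beaker: White plastic beaker 70 mm diameter, 70 mm high, bystander. Origin: underside centre.
- tube_rack: White tube rack 70 x 140 mm, 53 mm high with tubes, bystander. Origin: underside centre.
- swab_box: Cardboard box 80 x 120 x 50 mm, bystander. Origin: underside centre.
Mind the look-alikes: they are no part of the job. Leave any pink or red look-alike of the holder alone.

How it is judged (in metres and radians):
On the way, in this order (a step that is already met when the one before it is completed fails the run):
1. the hook has been pulled down to the bail (value of joint balancer above 0.08 m), for 0.2 s.
2. the bail is seated in the hook's bowl, below the gate (y of bail in the frame of hook_seat between -0.008 and 0.008 m and z of bail in the frame of hook_seat between -0.006 and 0.006 m and x of bail in the frame of hook_seat between -0.018 and 0.018 m), for 0.2 s.
At the end, for the whole second after the job is handed in: The bail's bar lies in the hook's bowl (8 mm sideways, 18 mm along, 6 mm in height), below the gate; the arm is fully up (within 7 mm); the handpiece hangs within 0.25 rad of upright, foot 80 mm up, not touching the holder, slower than 0.06 m/s (all of step 2 and value of joint balancer below 0.007 m and contact force between handpiece and holder below 0.1 N and z of handpiece in the frame of holder above 0.08 m and angle between handpiece's own z axis and vertical below 0.25 rad and linear speed of handpiece below 0.06 m/s).
It fails at once if the hook or its gate pressed on the handpiece with more than 10 N (contact force between handpiece and hook above 10 N).
It fails at once if the hook let snap up (sprung arm rising faster than 0.35 m/s) (velocity of joint balancer below -0.35 m/s).
It fails at once if the robot touched the handpiece (contact force between any of the fingers, the arm and handpiece above 1 N).
It fails at once if one of the bystanders was disturbed (moved more than 25 mm) (distance of any of tray, bone, amber_bottle, bottle_cap, beaker, tube_rack, swab_box from where it was at the start of the episode above 0.025 m).
It also fails if it takes over 61 s, if anything falls off the work surface, if the arm or the gripper's body presses on something with over 40 N, if the wrist force passes 120 N, or if a joint passes its speed limit or range.

## Working session

There is one attempt and no reset: what is moved stays moved. The work goes in short steps, Python scripts to look and compute and a tool call to move; the robot and the scene stay as the last step left them, time stands still between calls to the robot, and variables do not carry over. Pictures are saved under pics/ and viewed, at most 10 in all, crops included, and the job is handed in when it is done.

Besides the shell and the picture viewer there is one more tool, called after "Call:" as name(argument=value, ...) on one line, values as JSON. jog_arm: Moves the arm, as the interface text tells. Its arguments: {"type":"object","properties":{"deltas":{"type":"array"},"force":{"type":"number"}},"required":["deltas"]}

```bash
mkdir -p pics; cat > h.py <<'E'
import numpy as np, cv2
from plant import r
def ray(info,u,v):
    k=np.array([[info['fx'],0,info['cx']],[0,info['fy'],info['cy']],[0,0,1.]])
    p=cv2.undistortPoints(np.array([[[u,v]]],float),k,np.array([info['k1'],0,0,0,0.]))[0,0]
    V=np.array(info['view']);R=V[:3,:3];c=-R.T@V[:3,3]
    d=R.T@np.array([p[0],-p[1],-1]);return c,d/np.linalg.norm(d)
def onz(info,u,v,z):
    c,d=ray(info,u,v);return c+d*(z-c[2])/d[2]
def tri(rays):
    A=0;b=0
    for c,d in rays:
        M=np.eye(3)-np.outer(d,d);A=A+M;b=b+M@c
    p=np.linalg.solve(A,b);return p,[np.linalg.norm(np.cross(p-c,d)) for c,d in rays]
def proj(info,P):
    V=np.array(info['view']);q=V[:3,:3]@np.array(P)+V[:3,3]
    x,y=q[0]/-q[2],-q[1]/-q[2];f=1+info['k1']*(x*x+y*y)
    return info['fx']*x*f+info['cx'],info['fy']*y*f+info['cy']
E
python3 - <<'E'
from h import *
import json
I={}
for n in ['scene','side','wrist']:
    i=r.camera_info(n);im=r.capture(n);cv2.imwrite(f'pics/{n}0.png',im)
    c,d=ray(i,256,192);print(n,i['fx'],i['k1'],c.round(3),d.round(3))
a=cv2.imread('pics/scene0.png');b=cv2.imread('pics/side0.png')
cv2.imwrite('pics/s0.png',cv2.resize(a,(800,600)));cv2.imwrite('pics/d0.png',cv2.resize(b,(800,600)))
E
```

```text
scene 366.5724861407052 0.01305578386368116 [ 1.177 -0.656  0.764] [-0.609  0.592 -0.529]
side 431.4684079798546 -0.06086418796188785 [0.397 0.974 1.185] [ 0.106 -0.707 -0.699]
wrist 327.0897387075372 -0.09407991554682733 [ 0.106 -0.669  0.385] [ 0.265  0.086 -0.96 ]
```

View pics/s0.png

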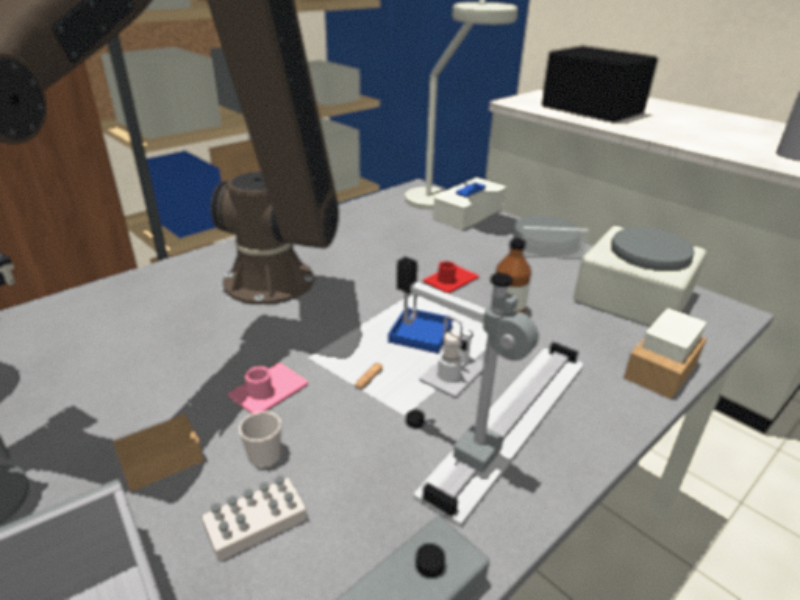

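View pics/d0.png

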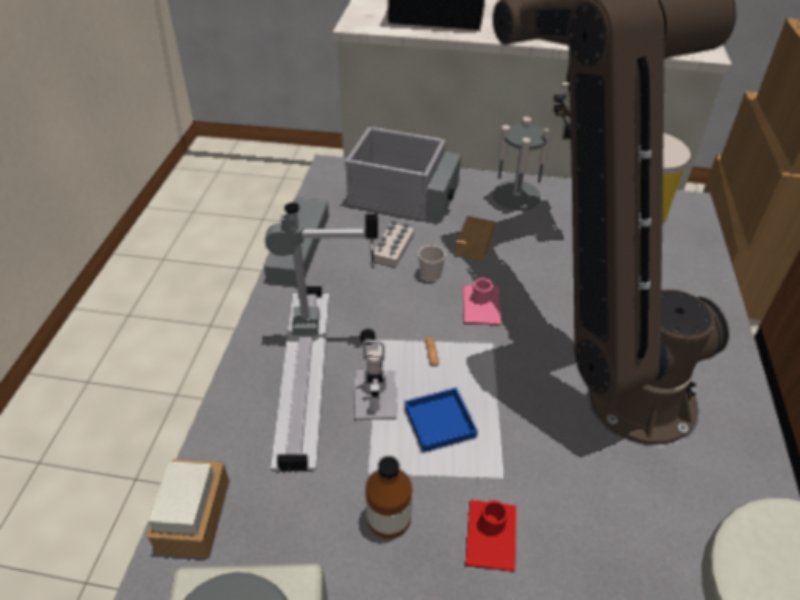

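The scene view (800x600 scale) shows the grip at (407,275), the mast at (490,400), the rail from (440,490) to (565,355), and the white handpiece in its grey holder at (453,355). In the side view the grip is at (371,226), and the handpiece is at (374,360) with the holder foot at (375,395).

Holder candidates are grey at scene (453,365), pink at (262,385) and red at (448,272). The grey one fits because it is aluminium, has the backrest and holds the handpiece. I'll confirm this in an enlarged crop.

```bash
python3 - <<'E'
from h import *
a=cv2.imread('pics/scene0.png');b=cv2.imread('pics/side0.png')
A=cv2.resize(a[155:275,240:340],(400,480),interpolation=cv2.INTER_CUBIC) # x4
B=cv2.resize(b[130:280,170:270],(400,600),interpolation=cv2.INTER_CUBIC)
o=np.zeros((600,800,3),np.uint8);o[:480,:400]=A;o[:600,400:]=B
cv2.imwrite('pics/c1.png',o)
E
```

```text
(no output)
```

View pics/c1.png

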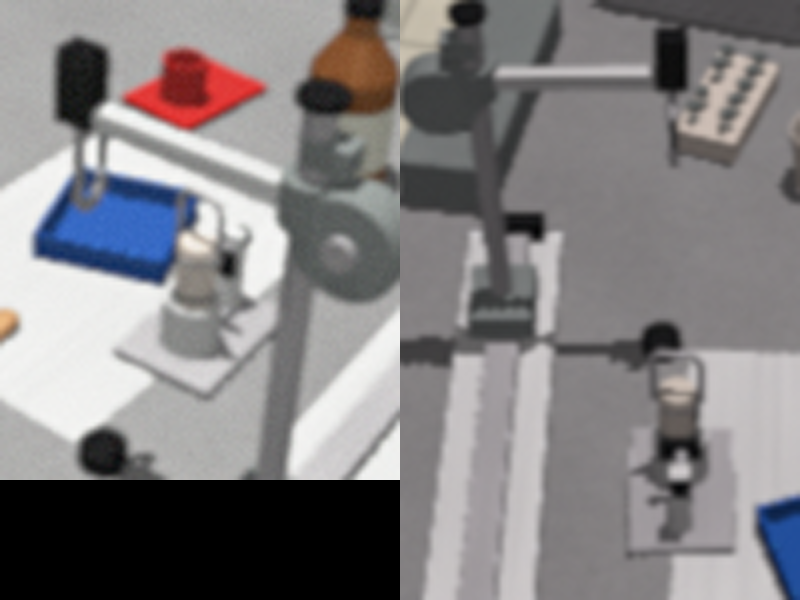

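The crop confirms it: the grey holder has the black backrest and the handpiece with its wire bail. In the crop the grip spans (55–107, 38–128) in the scene half and (655–685, 28–92) in the side half. The bail bar centre is at (200,199) in the scene half and (680,358) in the side half.

```bash
python3 - <<'E'
from h import *
a=cv2.imread('pics/scene0.png');b=cv2.imread('pics/side0.png')
ia=r.camera_info('scene');ib=r.camera_info('side')
def T(p,q): return tri([ray(ia,240+p[0]/4-.4,155+p[1]/4-.4),ray(ib,170+(q[0]-400)/4-.4,130+q[1]/4-.4)])
def blob(im,x0,y0,x1,y1,th):
    m=(im[y0:y1,x0:x1].max(2)<th).astype(np.uint8)
    n,l,s,c=cv2.connectedComponentsWithStats(m);k=1+s[1:,4].argmax();return c[k]+[x0,y0],s[k]
A=blob(a,250,158,270,190,60);B=blob(b,228,132,246,156,60);print(A,B)
print('grip box centre',tri([ray(ia,*A[0]),ray(ib,*B[0])]))
print('bail',T((200,199),(680,358)))
print('bail ends',T((182,194),(702,358))[0],T((217,208),(657,360))[0], 'single plane',onz(ia,240+200/4,155+199/4,.152),onz(ib,170+280/4,130+358/4,.152))
# stand: white rail edges in side view on plane z=.028
h=cv2.cvtColor(b,cv2.COLOR_BGR2HSV)
m=((h[...,2]>165)&(h[...,1]<40)).astype(np.uint8)
L=[];R=[]
for y in range(215,290):
    xs=np.where(m[y,165:215])[0]+165
    if len(xs)>4:L.append(onz(ib,xs.min()-.5,y,.028));R.append(onz(ib,xs.max()+.5,y,.028))
for P in(L,R):
    P=np.array(P);v=cv2.fitLine(P[:,:2].astype(np.float32),cv2.DIST_HUBER,0,.001,.001).ravel();print('edge',v,np.degrees(np.arctan2(v[1],v[0])),len(P))
# arm ends
print('arm dir', onz(ib,170+100/4,130+77/4,.30)-onz(ib,170+250/4,130+75/4,.30))
# holder foot edges
f=lambda x,y:onz(ib,170+(x-400)/4-.4,130+y/4-.4,.008)
print('foot',f(627,553),f(735,551),f(733,430),f(637,430))
E
```

```text
(array([259.67005076, 175.05076142]), array([  5,   7,  11,  22, 197], dtype=int32)) (array([237.49193548, 144.45967742]), array([  6,   4,   8,  17, 124], dtype=int32))
grip box centre (array([ 0.62052369, -0.10387339,  0.32457783]), [np.float64(0.00019310095414919404), np.float64(0.00019310095414924673)])
bail (array([0.58729409, 0.05895506, 0.14986476]), [np.float64(0.0009564433474388324), np.float64(0.0009564433474388508)])
bail ends [0.57091249 0.05540679 0.14827905] [0.60417699 0.06165154 0.14831422] single plane [0.59263932 0.05592965 0.152     ] [0.5845584  0.06166047 0.152     ]
edge [ 0.18426432 -0.9828767   0.7826759   0.12963724] -79.38175 73
edge [ 0.18558463 -0.9826283   0.69638324  0.11603392] -79.30478 73
arm dir [ 1.20437919e-01  2.29426607e-02 -1.11022302e-16]
foot [0.61595437 0.15308332 0.008     ] [0.52822728 0.13650912 0.008     ] [0.5507934  0.00895536 0.008     ] [0.63418404 0.02283527 0.008     ]
```

```bash
python3 - <<'E'
from h import *
s=r.get_state();print({k:np.round(v,3) for k,v in s.items()})
from scipy.spatial.transform import Rotation as R
print(R.from_euler('xyz',s['eef_rot'],degrees=True).as_matrix().round(3), r.tip_extent)
E
```

```text
{'time_s': np.float64(0.15), 'joints': array([-5.8033e+01,  2.0584e+01,  6.4500e-01, -1.4000e-02, -7.0134e+01,
       -1.6506e+01]), 'qd': array([ 0.02 , -0.136,  0.154,  0.034,  0.069, -0.04 ]), 'joint_torque': array([-2.0000e-03, -5.8328e+01,  2.9329e+01,  7.0010e+00,  9.0000e-03,
       -0.0000e+00]), 'tcp_pos': array([ 0.18 , -0.65 ,  0.245]), 'eef_rot': array([ 1.79926e+02, -8.00000e-03, -1.64544e+02]), 'contact_force': array([0.915, 0.793, 0.404]), 'moment': array([0.009, 0.042, 0.003]), 'gripper_force': np.float64(0.0), 'gripper_width': np.float64(0.088)}
[[-0.964 -0.267 -0.   ]
 [-0.267  0.964  0.001]
 [ 0.     0.001 -1.   ]] 0.019
```

Call:
jog_arm(deltas=[[[1,0,0,4,0],[1,0,0,4.5,0],[1,1,1.5,4.5,-0.014],[1,3,4,4.5,-0.014],[1,3.5,4.5,0,-0.014],[1,3.5,4.5,0,-0.014],[1,3.5,4.5,0,-0.014],[1,3.5,4.5,0,-0.014]]])

```text
time_s: 1.15
tcp_pos: [0.3585, -0.4167, 0.4173]
eef_rot: [180.0, 0.0, -169.4]
contact_force: [1.1, -1.1, 0.6]
gripper_width: 0.0878
gripper_force: 0.0
```

Call:
jog_arm(deltas=[[[1,3.5,4.5,0,0],[1,3.5,4.5,0,0],[1,3.5,4.5,0,0],[1,3.5,4.5,0,0],[1,3,4,0,0],[1,2,2.5,0,0],[1,0,0,0,0],[1,0,0,0,0]]])

```text
time_s: 2.15
tcp_pos: [0.5475, -0.1735, 0.4171]
eef_rot: [180.0, -0.0, -169.3]
contact_force: [-0.2, -0.6, -0.1]
gripper_width: 0.0878
gripper_force: 0.0
```

```bash
python3 - <<'E'
from h import *
i=r.camera_info('wrist');im=r.capture('wrist');cv2.imwrite('pics/w1.png',im);np.save('w1.npy',i,allow_pickle=True)
print('grip',proj(i,[.6205,-.104,.328]),'bail',proj(i,[.587,.059,.15]),'gripaxis top',proj(i,[.6205,-.104,.348]))
E
```

```text
grip (np.float64(317.31412755255553), np.float64(301.95300131295335)) bail (np.float64(413.50558341075396), np.float64(220.1556912982346)) gripaxis top (np.float64(322.0715745146881), np.float64(317.27870895909405))
```

View pics/w1.png

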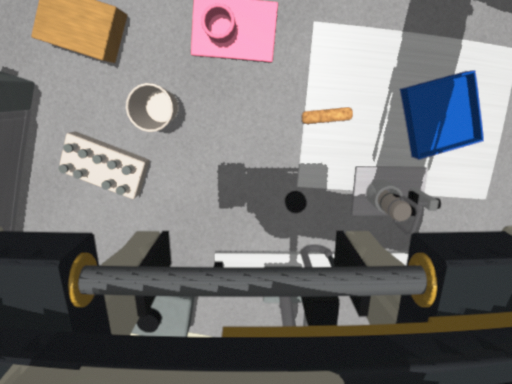

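The grip shows at about (320,300), as predicted. The handpiece is at (398,206), so I'll enlarge that area for the bail.

```bash
python3 - <<'E'
import cv2
im=cv2.imread('pics/w1.png')
cv2.imwrite('pics/w1c.png',cv2.resize(im[160:250,350:450],(800,600+120))[:600])
E
```

```text
(no output)
```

View pics/w1c.png

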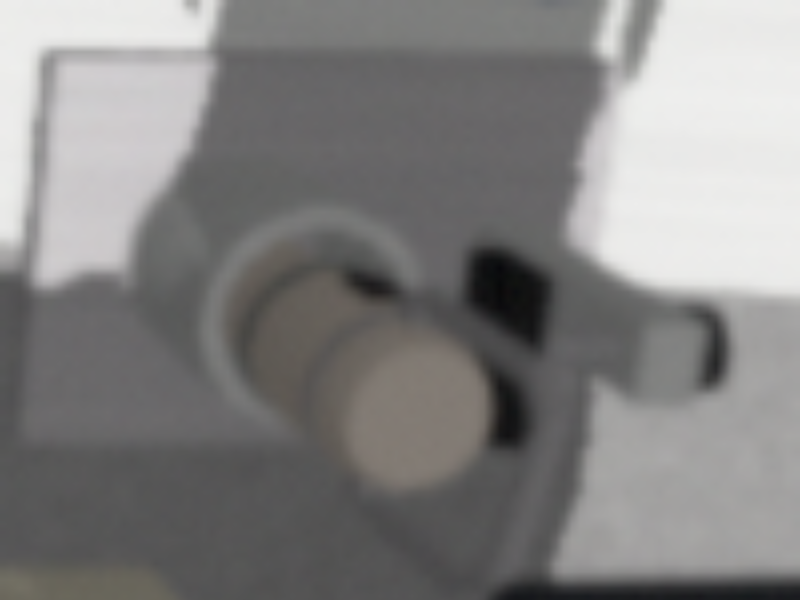

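The bail bar runs from (548,370) to (490,585) in the crop. Its centre is at wrist pixel (415,219), against a prediction of (413.5,220), so they agree.

```bash
python3 - <<'E'
from h import *
ia=r.camera_info('scene');ib=r.camera_info('side');i=np.load('w1.npy',allow_pickle=True).item()
a=ray(ia,240+200/4-.4,155+199/4-.4);b=ray(ib,170+280/4-.4,130+358/4-.4);w=ray(i,415,219.2)
p,e=tri([a,b,w]);g=np.array([.6205,-.104,.328]);print(p,e)
Y=np.array([-.185,.983,0]);X=np.array([.983,.185,0]);print((p-g)@Y,(p-g)@X)
im=cv2.imread('pics/w1.png');m=(im[286:330,295:340].max(2)<40).astype(int);print(m.sum(0).nonzero()[0]+295)
E
```

```text
[0.58639914 0.05991113 0.14992841] [np.float64(0.001462497876893759), np.float64(0.00117624768558855), np.float64(0.0013349014611294826)]
0.16743330060319658 -0.003197590980234617
[302 303 304 305 306 307 308 309 310 311 312 313 314 315 316 317 318 319
 320 321 322 323 324 325 326 327 328 329 330 331 332 333 334 335 336 337]
```

Call:
jog_arm(deltas=[[[1,3,3,0,0],[1,3,3,0,0],[1,1.3,0.95,0,0],[1,0,0,-2,0],[1,0,0,-2,0],[1,0,0,-2,0],[1,0,0,-1.9,0],[1,0,0,-1,0]]])

```text
time_s: 3.2
tcp_pos: [0.62, -0.105, 0.3277]
eef_rot: [180.0, -0.1, -169.4]
contact_force: [-0.1, 0.1, 0.4]
gripper_width: 0.0873
gripper_force: 0.0
```

Call:
jog_arm(deltas=[[[-1,0,0,0,0],[-1,0,0,0,0],[-1,0,0,0,0],[-1,0,0,0,0],[-1,0,0,0,0],[-1,0,0,0,0]]], force=45)

```text
time_s: 3.95
tcp_pos: [0.6208, -0.1039, 0.3284]
eef_rot: [-180.0, 0.0, -169.4]
contact_force: [-0.0, -0.3, -0.7]
gripper_width: 0.0334
gripper_force: 0.0
```

Call:
jog_arm(deltas=[[[-1,0,0,0,0],[-1,0,0,0,0],[-1,0,0,0,0],[-1,0,0,0,0]]])

```text
time_s: 4.45
tcp_pos: [0.6208, -0.1039, 0.3284]
eef_rot: [180.0, -0.0, -169.4]
contact_force: [-0.3, 1.0, 0.1]
gripper_width: 0.0238
gripper_force: 45.0
```

Call:
jog_arm(deltas=[[[-1,0,0,-0.5,0],[-1,0,0,-1,0],[-1,0,0,-1.5,0],[-1,0,0,-1.5,0],[-1,0,0,-1.5,0],[-1,0,0,-1.5,0],[-1,0,0,-1.5,0],[-1,0,0,-1,0]]])

```text
time_s: 5.45
tcp_pos: [0.6209, -0.1044, 0.2294]
eef_rot: [-179.9, 0.1, -169.3]
contact_force: [-2.0, 0.3, 10.1]
gripper_width: 0.024
gripper_force: 45.0
```

Call:
jog_arm(deltas=[[[-1,0,0,-0.5,0],[-1,0,0,0,0],[-1,0,0,0,0],[-1,0,0,0,0]]])

```text
time_s: 5.95
tcp_pos: [0.6209, -0.1044, 0.225]
eef_rot: [-179.9, 0.1, -169.3]
contact_force: [-2.1, 0.2, 8.2]
gripper_width: 0.0237
gripper_force: 45.0
```

Call:
jog_arm(deltas=[[[-1,-0.19,1,-0.15,0],[-1,-0.38,2,0,0],[-1,-0.38,2,0,0],[-1,-0.38,2,0,0],[-1,-0.38,2,0,0],[-1,-0.28,1.5,0,0],[-1,-0.09,0.5,0,0],[-1,0,0,0,0]]])

```text
time_s: 6.95
tcp_pos: [0.6007, 0.0065, 0.2238]
eef_rot: [-180.0, 0.2, -169.3]
contact_force: [-1.7, 0.5, 10.2]
gripper_width: 0.0236
gripper_force: 45.0
```

```bash
python3 - <<'E'
from h import *
print(r.get_state()['tcp_pos'],r.get_state()['contact_force'])
a=r.capture('scene');b=r.capture('side');cv2.imwrite('pics/scene2.png',a);cv2.imwrite('pics/side2.png',b)
A=cv2.resize(a[185:260,255:321],(528,600),interpolation=cv2.INTER_CUBIC)
B=cv2.resize(b[170:270,217:262],(270,600),interpolation=cv2.INTER_CUBIC)
cv2.imwrite('pics/c2.png',np.hstack([A,B]))
t=np.array(r.get_state()['tcp_pos']);Y=np.array([-.185,.983,0]);Z=np.array([0,0,1])
m=t-.071*Z+.026*Y
for n,q in(('mouth',m),('bail',[.5864,.0599,.151]),('bowl',t-.106*Z)):
    u=proj(r.camera_info('scene'),q);v=proj(r.camera_info('side'),q)
    print(n,(u[0]-255)*8,(u[1]-185)*8,528+(v[0]-217)*6,(v[1]-170)*6)
E
```

```text
[0.60074376 0.00652297 0.22375731] [-1.70351848  0.51495019 10.23325355]
mouth 242.85837487101162 184.177487747432 655.3892555865613 253.17712273099744
bail 274.6132565222756 149.3814769269843 663.2547783716525 295.41909159227373
bowl 199.0245444209104 293.5476202192717 656.6524104981847 261.82458680428937
```

View pics/c2.png

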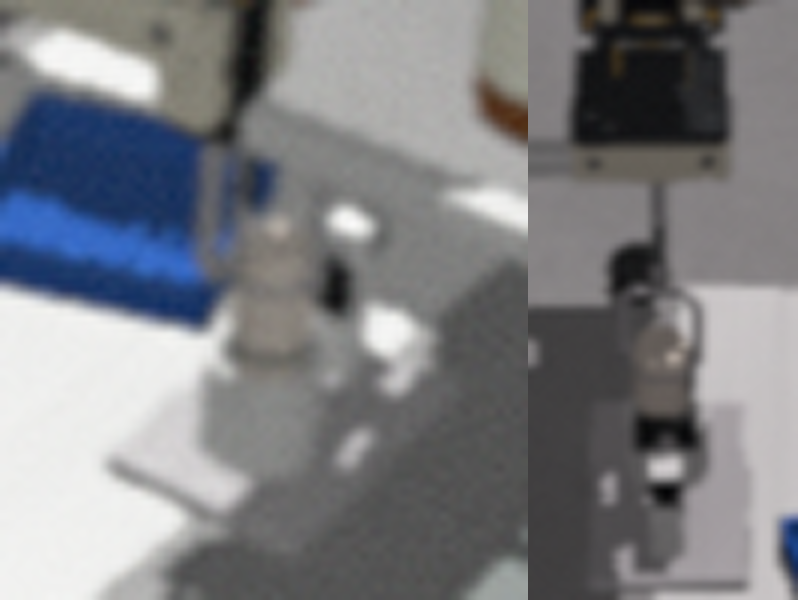

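The scene half shows the hook bowl at (215,280) just short of the bail, and the side half shows it in line with the bail. The hook is at the right height, so I'll advance along the stand's +y.

Call:
jog_arm(deltas=[[[-1,-0.09,0.5,0,0],[-1,-0.09,0.5,0,0],[-1,-0.09,0.5,0,0],[-1,-0.06,0.3,0,0],[-1,-0.06,0.3,0,0],[-1,-0.04,0.2,0,0],[-1,-0.04,0.2,0,0],[-1,0,0,0,0]]])

```text
time_s: 8.05
tcp_pos: [0.5963, 0.0311, 0.2238]
eef_rot: [-180.0, 0.2, -169.3]
contact_force: [-1.1, 0.1, 9.3]
gripper_width: 0.0243
gripper_force: 45.0
```

Call:
jog_arm(deltas=[[[-1,-0.04,0.2,0,0],[-1,-0.04,0.2,0,0],[-1,-0.04,0.2,0,0],[-1,-0.04,0.2,0,0]]])

```text
time_s: 8.55
tcp_pos: [0.5948, 0.0389, 0.2238]
eef_rot: [-180.0, 0.2, -169.3]
contact_force: [0.6, -0.5, 9.0]
gripper_width: 0.0239
gripper_force: 45.0
```

Call:
jog_arm(deltas=[[[-1,-0.03,0.15,0,0],[-1,-0.03,0.15,0,0],[-1,-0.03,0.15,0,0]]])

```text
time_s: 8.93
tcp_pos: [0.594, 0.0434, 0.2238]
eef_rot: [-180.0, 0.2, -169.3]
contact_force: [-0.1, -1.4, 9.5]
gripper_width: 0.0237
gripper_force: 45.0
```

Call:
jog_arm(deltas=[[[-1,-0.02,0.1,0,0],[-1,-0.02,0.1,0,0],[-1,-0.02,0.1,0,0]]])

```text
time_s: 9.3
tcp_pos: [0.5935, 0.0464, 0.2238]
eef_rot: [-180.0, 0.2, -169.3]
contact_force: [0.9, -0.4, 8.3]
gripper_width: 0.0237
gripper_force: 45.0
```

Call:
jog_arm(deltas=[[[-1,-0.02,0.1,0,0],[-1,-0.02,0.1,0,0],[-1,-0.02,0.1,0,0]]])

```text
time_s: 9.68
tcp_pos: [0.5929, 0.0495, 0.2239]
eef_rot: [-180.0, 0.2, -169.3]
contact_force: [0.8, -1.0, 8.7]
gripper_width: 0.0236
gripper_force: 45.0
```

Call:
jog_arm(deltas=[[[-1,-0.02,0.1,0,0],[-1,-0.02,0.1,0,0]]])

```text
time_s: 9.93
tcp_pos: [0.5925, 0.0514, 0.2239]
eef_rot: [-180.0, 0.2, -169.3]
contact_force: [0.9, -1.1, 8.3]
gripper_width: 0.0241
gripper_force: 45.0
```

Call:
jog_arm(deltas=[[[-1,-0.02,0.1,0,0],[-1,-0.02,0.1,0,0]]])

```text
time_s: 10.18
tcp_pos: [0.5922, 0.0534, 0.2239]
eef_rot: [-179.9, 0.2, -169.3]
contact_force: [0.8, -1.5, 9.1]
gripper_width: 0.0241
gripper_force: 45.0
```

Call:
jog_arm(deltas=[[[-1,-0.02,0.1,0,0],[-1,-0.02,0.1,0,0],[-1,0,0,0,0]]])

```text
time_s: 10.55
tcp_pos: [0.5918, 0.0554, 0.2239]
eef_rot: [-180.0, 0.2, -169.3]
contact_force: [2.1, -1.3, 9.0]
gripper_width: 0.0235
gripper_force: 45.0
```

Call:
jog_arm(deltas=[[[-1,-0.02,0.1,0,0],[-1,-0.02,0.1,0,0],[-1,0,0,0,0]]])

```text
time_s: 10.92
tcp_pos: [0.5914, 0.0574, 0.2239]
eef_rot: [-180.0, 0.2, -169.3]
contact_force: [1.8, -0.8, 8.3]
gripper_width: 0.0239
gripper_force: 45.0
```

```bash
python3 - <<'E'
from h import *
a=r.capture('scene');cv2.imwrite('pics/scene3.png',a);t=np.array(r.get_state()['tcp_pos']);print(t,r.get_state()['contact_force'])
A=cv2.resize(a[185:245,265:325],(600,600),interpolation=cv2.INTER_CUBIC);cv2.imwrite('pics/c3.png',A)
Y=np.array([-.185,.983,0]);Z=np.array([0,0,1])
for n,q in(('mouth',t-.071*Z+.026*Y),('bowl',t-.106*Z+.013*Y),('bail0',[.5864,.0599,.151])):
    u=proj(r.camera_info('scene'),q);print(n,(u[0]-265)*10,(u[1]-185)*10)
E
```

```text
[0.59144605 0.05741206 0.22389742] [ 0.98073436 -1.31767429  8.28565191]
mouth 295.24876224441186 154.18432598142147
bowl 264.2850649683038 267.38651324399285
bail0 243.2665706528445 186.72684615873038
```

View pics/c3.png

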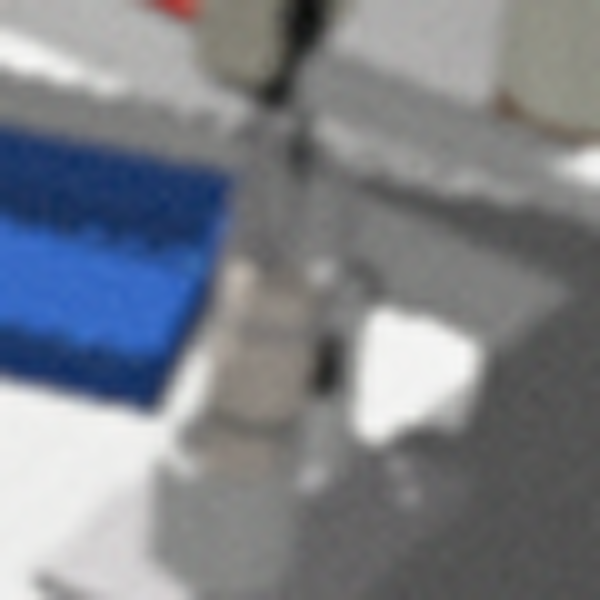

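The handpiece now leans towards the backrest at (325,365), with the hook at the bail. I'll keep pushing gently.

Call:
jog_arm(deltas=[[[-1,-0.02,0.1,0,0],[-1,-0.02,0.1,0,0],[-1,0,0,0,0]]])

```text
time_s: 11.35
tcp_pos: [0.5911, 0.0594, 0.224]
eef_rot: [-179.9, 0.2, -169.3]
contact_force: [1.1, -1.2, 8.3]
gripper_width: 0.0235
gripper_force: 45.0
```

Call:
jog_arm(deltas=[[[-1,-0.02,0.1,0,0],[-1,-0.01,0.05,0,0],[-1,0,0,0,0]]])

```text
time_s: 11.72
tcp_pos: [0.5908, 0.0608, 0.224]
eef_rot: [-179.9, 0.2, -169.3]
contact_force: [2.3, -2.4, 9.1]
gripper_width: 0.0236
gripper_force: 45.0
```

Call:
jog_arm(deltas=[[[-1,-0.02,0.1,0,0],[-1,-0.01,0.05,0,0],[-1,0,0,0,0]]])

```text
time_s: 12.1
tcp_pos: [0.5906, 0.0623, 0.2239]
eef_rot: [-179.9, 0.2, -169.3]
contact_force: [1.7, -2.8, 8.1]
gripper_width: 0.024
gripper_force: 45.0
```

Force is rising, so the gate is starting to yield.

Call:
jog_arm(deltas=[[[-1,-0.02,0.1,0,0],[-1,0,0,0,0]]])

```text
time_s: 12.35
tcp_pos: [0.5904, 0.0633, 0.224]
eef_rot: [-179.9, 0.2, -169.3]
contact_force: [1.6, -1.3, 8.8]
gripper_width: 0.0241
gripper_force: 45.0
```

Call:
jog_arm(deltas=[[[-1,-0.02,0.1,0,0],[-1,0,0,0,0]]])

```text
time_s: 12.6
tcp_pos: [0.5902, 0.0643, 0.224]
eef_rot: [-179.9, 0.2, -169.3]
contact_force: [2.1, -2.3, 8.7]
gripper_width: 0.0238
gripper_force: 45.0
```

Call:
jog_arm(deltas=[[[-1,-0.02,0.1,0,0],[-1,0,0,0,0]]])

```text
time_s: 12.85
tcp_pos: [0.59, 0.0653, 0.224]
eef_rot: [-179.9, 0.2, -169.3]
contact_force: [1.7, -1.8, 8.5]
gripper_width: 0.0237
gripper_force: 45.0
```

Call:
jog_arm(deltas=[[[-1,-0.02,0.1,0,0],[-1,0,0,0,0]]])

```text
time_s: 13.1
tcp_pos: [0.5898, 0.0663, 0.224]
eef_rot: [-179.9, 0.2, -169.3]
contact_force: [1.4, -1.5, 9.3]
gripper_width: 0.0238
gripper_force: 45.0
```

Call:
jog_arm(deltas=[[[-1,-0.02,0.1,0,0],[-1,0,0,0,0]]])

```text
time_s: 13.35
tcp_pos: [0.5897, 0.0672, 0.2241]
eef_rot: [-179.9, 0.2, -169.3]
contact_force: [2.0, -3.3, 8.8]
gripper_width: 0.0239
gripper_force: 45.0
```

Call:
jog_arm(deltas=[[[-1,-0.02,0.1,0,0],[-1,0,0,0,0]]])

```text
time_s: 13.6
tcp_pos: [0.5895, 0.0682, 0.2241]
eef_rot: [-179.9, 0.2, -169.3]
contact_force: [1.0, -1.8, 9.1]
gripper_width: 0.0235
gripper_force: 45.0
```

Call:
jog_arm(deltas=[[[-1,-0.02,0.1,0,0],[-1,0,0,0,0]]])

```text
time_s: 13.85
tcp_pos: [0.5893, 0.0692, 0.2241]
eef_rot: [-179.9, 0.2, -169.3]
contact_force: [1.7, -2.9, 9.2]
gripper_width: 0.0237
gripper_force: 45.0
```

Call:
jog_arm(deltas=[[[-1,-0.02,0.1,0,0],[-1,0,0,0,0]]])

```text
time_s: 14.1
tcp_pos: [0.5891, 0.07, 0.2242]
eef_rot: [-179.9, 0.2, -169.3]
contact_force: [3.4, -3.8, 9.1]
gripper_width: 0.0239
gripper_force: 45.0
```

```bash
python3 - <<'E'
from h import *
F=[]
a=r.capture('scene');F.append(r.get_state()['contact_force'])
b=r.capture('side');F.append(r.get_state()['contact_force'])
w=r.camera_info('wrist');c=r.capture('wrist');F.append(r.get_state()['contact_force']);print(np.round(F,1))
t=np.array(r.get_state()['tcp_pos']);print(t)
x=cv2.resize(a[190:240,270:320],(500,500),interpolation=cv2.INTER_CUBIC)
y=cv2.resize(b[170:240,217:259],(300,500),interpolation=cv2.INTER_CUBIC)
cv2.imwrite('pics/c4.png',np.hstack([x,y]));cv2.imwrite('pics/w4.png',c)
Y=np.array([-.185,.983,0]);Z=np.array([0,0,1])
for n,q in(('mouth',t-.071*Z+.026*Y),('bowl',t-.106*Z+.013*Y)):
    u=proj(r.camera_info('scene'),q);print(n,(u[0]-270)*10,(u[1]-190)*10)
E
```

```text
[[ 2.7 -3.7  9.9]
 [ 1.9 -4.6  9.7]
 [ 1.9 -3.1  8.5]]
[0.58917397 0.06999727 0.22419076]
mouth 267.03711907444017 85.55289417137374
bowl 236.11259669675235 198.06821223744805
```

View pics/c4.png

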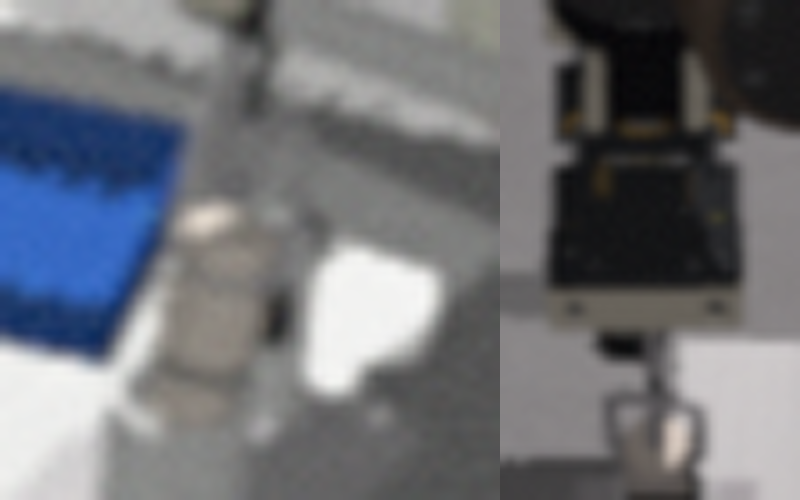

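In the side half the bail bar runs from (605,400) to (705,400), with the hook shank right behind it. I'll cast its ray to get the bar's offset in the hook frame.

```bash
python3 - <<'E'
from h import *
i=r.camera_info('side');Y=np.array([-.185,.983,0]);X=np.array([.983,.185,0])
t=np.array([.5892,.07,.2242])
for v in(398,403):
  for z in(.148,.152):
    p=onz(i,217+(655-500)/300*42-.4,170+v/500*70-.4,z);print(v,z,(p-t)@Y,(p-t)@X)
p=onz(i,217+155/300*42,0,.1) 
b=onz(i,170+280/4-.4,130+358/4-.4,.152);print('initial',(b-t)@Y)
E
```

```text
398 0.148 0.013843184295978864 -0.0005774234762522702
398 0.152 0.01735440151945901 -0.00065793144433524
403 0.148 0.016795468449760795 -0.0005790226723677986
403 0.152 0.02029530140057595 -0.000659524473806912
initial -0.00909390602209596
```

Call:
jog_arm(deltas=[[[-1,-0.01,0.05,0,0],[-1,0,0,0,0]]])

```text
time_s: 14.5
tcp_pos: [0.5891, 0.0702, 0.2242]
eef_rot: [-179.9, 0.2, -169.3]
contact_force: [3.4, -4.9, 9.1]
gripper_width: 0.0239
gripper_force: 45.0
```

Call:
jog_arm(deltas=[[[-1,-0.01,0.05,0,0],[-1,0,0,0,0]]])

```text
time_s: 14.75
tcp_pos: [0.5891, 0.0705, 0.2243]
eef_rot: [-179.9, 0.3, -169.3]
contact_force: [3.9, -5.7, 9.4]
gripper_width: 0.0237
gripper_force: 45.0
```

The push force has reached about 5 N and the bar is about 6–8 mm inside the mouth, so this is the firm stop. I'll ease the hook up.

Call:
jog_arm(deltas=[[[-1,0,0,0.3,0],[-1,0,0,0.3,0],[-1,0,0,0.3,0],[-1,0,0,0.3,0]]])

```text
time_s: 15.25
tcp_pos: [0.5888, 0.0716, 0.2361]
eef_rot: [-180.0, 0.3, -169.3]
contact_force: [2.9, -0.9, 7.9]
gripper_width: 0.0239
gripper_force: 45.0
```

Call:
jog_arm(deltas=[[[-1,0,0,0.3,0],[-1,0,0,0.3,0],[-1,0,0,0.3,0],[-1,0,0,0,0]]])

```text
time_s: 15.75
tcp_pos: [0.5889, 0.0716, 0.2451]
eef_rot: [-180.0, 0.3, -169.3]
contact_force: [1.5, 0.1, 8.4]
gripper_width: 0.0238
gripper_force: 45.0
```

Call:
jog_arm(deltas=[[[-1,0,0,0.2,0],[-1,0,0,0.2,0],[-1,0,0,0,0]]])

```text
time_s: 16.12
tcp_pos: [0.5888, 0.0716, 0.2484]
eef_rot: [-180.0, 0.2, -169.3]
contact_force: [4.7, -0.5, 5.5]
gripper_width: 0.0241
gripper_force: 45.0
```

Call:
jog_arm(deltas=[[[-1,0,0,0.2,0],[-1,0,0,0.2,0],[-1,0,0,0.2,0],[-1,0,0,0,0]]])

```text
time_s: 16.62
tcp_pos: [0.5888, 0.0717, 0.2544]
eef_rot: [-180.0, 0.2, -169.3]
contact_force: [5.3, -0.0, 5.5]
gripper_width: 0.0239
gripper_force: 45.0
```

```bash
python3 - <<'E'
from h import *
F=[]
for k in range(3):
    b=r.capture('side');F.append(r.get_state()['contact_force'])
a=r.capture('scene');print(np.mean(F,0).round(1))
t=np.array(r.get_state()['tcp_pos']);print(t)
x=cv2.resize(a[180:230,270:320],(500,500),interpolation=cv2.INTER_CUBIC)
y=cv2.resize(b[180:250,217:259],(300,500),interpolation=cv2.INTER_CUBIC)
cv2.imwrite('pics/c5.png',np.hstack([x,y]))
Y=np.array([-.185,.983,0]);Z=np.array([0,0,1])
for n,q in(('seat',t-.095*Z+.013*Y),('mouth',t-.071*Z+.026*Y)):
    u=proj(r.camera_info('scene'),q);v=proj(r.camera_info('side'),q);print(n,(u[0]-270)*10,(u[1]-180)*10,500+(v[0]-217)*300/42,(v[1]-180)*500/70)
E
```

```text
[ 4.9 -0.2  5.3]
[0.58880135 0.07176782 0.25430454]
seat 249.80733131580564 184.40845210215457 650.4831288838086 308.5132781320549
mouth 278.3241273382822 99.75585451024443 649.3498091929534 294.2514399868025
```

View pics/c5.png

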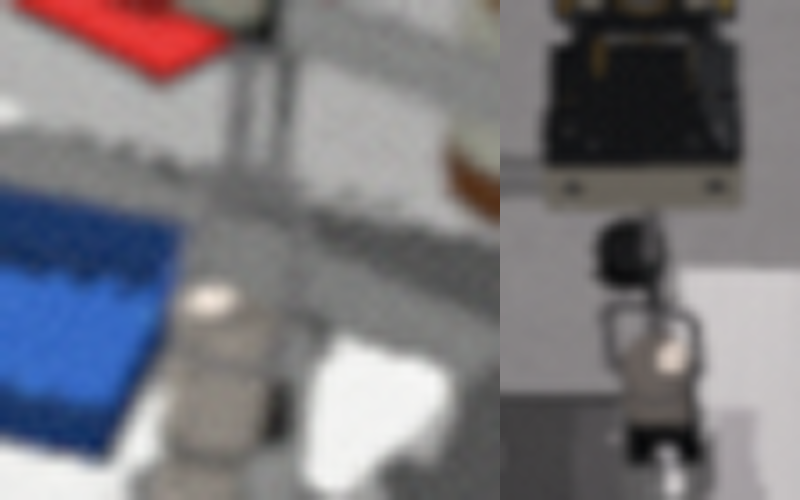

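The predicted seat, side-half (650,308), coincides with the observed bail bar. The vertical force dropped by about 3 N, so the hook now carries the handpiece. I'll centre it over the holder while easing up.

Call:
jog_arm(deltas=[[[-1,0.06,-0.3,0.1,0],[-1,0.08,-0.4,0.1,0],[-1,0.08,-0.4,0.1,0],[-1,0.08,-0.4,0.1,0],[-1,0.08,-0.4,0.1,0],[-1,0.06,-0.3,0.1,0],[-1,0,0,0,0],[-1,0,0,0,0]]])

```text
time_s: 17.82
tcp_pos: [0.5928, 0.0496, 0.2599]
eef_rot: [-180.0, 0.2, -169.3]
contact_force: [4.5, 0.3, 5.5]
gripper_width: 0.0239
gripper_force: 45.0
```

Call:
jog_arm(deltas=[[[-1,0,0,0.2,0],[-1,0,0,0.3,0],[-1,0,0,0.3,0],[-1,0,0,0.3,0],[-1,0,0,0.3,0],[-1,0,0,0.3,0],[-1,0,0,0.3,0],[-1,0,0,0.3,0]]])

```text
time_s: 18.82
tcp_pos: [0.5928, 0.0497, 0.2828]
eef_rot: [-180.0, 0.2, -169.3]
contact_force: [5.4, 0.8, 4.6]
gripper_width: 0.0237
gripper_force: 45.0
```

Call:
jog_arm(deltas=[[[-1,0,0,0.4,0],[-1,0,0,0.5,0],[-1,0,0,0.5,0],[-1,0,0,0.5,0],[-1,0,0,0.5,0],[-1,0,0,0.5,0],[-1,0,0,0.5,0],[-1,0,0,0.4,0]]])

```text
time_s: 19.82
tcp_pos: [0.5928, 0.0497, 0.3207]
eef_rot: [-180.0, 0.2, -169.3]
contact_force: [7.1, 0.5, 2.9]
gripper_width: 0.0237
gripper_force: 45.0
```

Call:
jog_arm(deltas=[[[-1,0,0,0.2,0],[-1,0,0,0.2,0],[-1,0,0,0.1,0],[-1,0,0,0.1,0],[-1,0,0,0.05,0],[-1,0,0,0,0]]])

```text
time_s: 20.58
tcp_pos: [0.5928, 0.0497, 0.3271]
eef_rot: [-180.0, 0.2, -169.3]
contact_force: [7.0, 1.7, 3.8]
gripper_width: 0.0235
gripper_force: 45.0
```

Call:
jog_arm(deltas=[[[-1,0.05,0,0.1,0],[-1,0.05,0,0.05,0],[-1,0,0,0.05,0],[-1,0,0,0,0]]])

```text
time_s: 21.08
tcp_pos: [0.5928, 0.0497, 0.3283]
eef_rot: [180.0, 0.0, -169.4]
contact_force: [5.0, 0.8, 2.3]
gripper_width: 0.0237
gripper_force: 45.0
```

Call:
jog_arm(deltas=[[[-1,0.05,0,0.1,0],[-1,0.05,0,0,0],[-1,0.05,0,0,0],[-1,0,0,0,0]]])

```text
time_s: 21.58
tcp_pos: [0.5929, 0.0494, 0.3284]
eef_rot: [180.0, -0.2, -169.4]
contact_force: [-1.8, 0.4, -4.1]
gripper_width: 0.0237
gripper_force: 45.0
```

Call:
jog_arm(deltas=[[[-1,0,0,-0.05,0],[-1,0,0,0,0],[-1,0,0,0,0],[-0.4,0,0,0,0],[-0.2,0,0,0,0],[0,0,0,0,0],[0.2,0,0,0,0],[0.2,0,0,0,0]]], force=10)

```text
time_s: 22.58
tcp_pos: [0.5941, 0.0496, 0.3289]
eef_rot: [180.0, 0.0, -169.4]
contact_force: [-0.6, -0.9, -0.1]
gripper_width: 0.0518
gripper_force: 0.0
```

Call:
jog_arm(deltas=[[[0.2,0,0,0,0],[0.2,0,0,0,0],[0.2,0,0,1,0],[0.2,0,0,2,0],[0.2,0,0,2,0],[0.2,0,0,3,0],[0.2,0,0,3,0],[0.2,0,0,0,0]]])

```text
time_s: 23.58
tcp_pos: [0.5948, 0.0495, 0.4424]
eef_rot: [180.0, 0.3, -169.4]
contact_force: [-0.0, 0.8, -0.2]
gripper_width: 0.0525
gripper_force: 0.0
```

Call:
jog_arm(deltas=[[[0.2,0,0,0,0],[0.2,0,0,0,0],[0.2,0,0,0,0],[0.2,0,0,0,0],[0.2,0,0,0,0],[0.2,0,0,0,0],[0.2,0,0,0,0],[0.2,0,0,0,0]]])

```text
time_s: 24.58
tcp_pos: [0.594, 0.0496, 0.4389]
eef_rot: [180.0, -0.0, -169.4]
contact_force: [0.0, -0.8, -0.7]
gripper_width: 0.0527
gripper_force: 0.0
```

```bash
python3 - <<'E'
from h import *
a=r.capture('scene');b=r.capture('side');s=r.get_state();print(s['tcp_pos'],s['gripper_width'],s['contact_force'])
x=cv2.resize(a[130:255,245:345],(400,500));y=cv2.resize(b[120:245,190:290],(400,500))
cv2.imwrite('pics/c6.png',np.hstack([x,y]))
b2=r.capture('side');print(cv2.absdiff(b,b2).max())
E
```

```text
[0.59405479 0.04960194 0.43888602] 0.052187810310640785 [ 0.61915832 -0.26185143 -0.29686947]
18
```

View pics/c6.png

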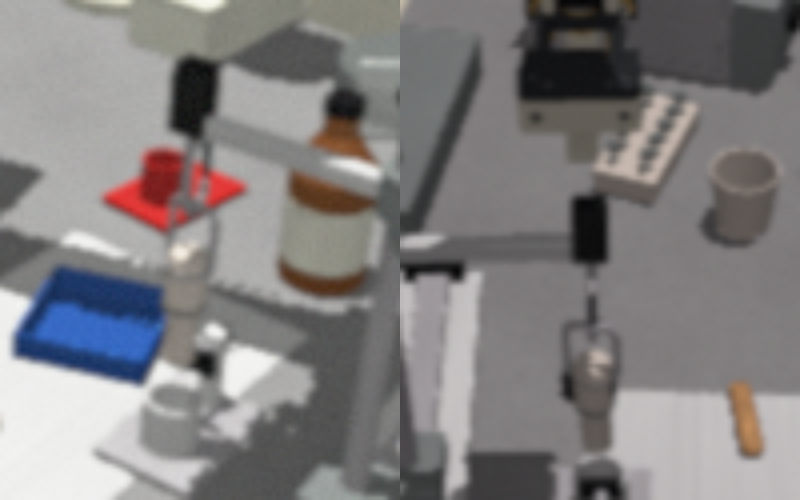

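The handpiece hangs upright from the hook, at (185,310) in the scene half and (595,395) in the side half. It is clear of the holder and the gripper is free. I'll let it settle, then hand in.

Call:
jog_arm(deltas=[[[0.2,0,0,0,0],[0.2,0,0,0,0],[0.2,0,0,0,0],[0.2,0,0,0,0],[0.2,0,0,0,0],[0.2,0,0,0,0],[0.2,0,0,0,0],[0.2,0,0,0,0]]])

```text
time_s: 25.72
tcp_pos: [0.5941, 0.0496, 0.4388]
eef_rot: [-180.0, -0.0, -169.4]
contact_force: [-0.8, -0.1, 0.2]
gripper_width: 0.0526
gripper_force: 0.0
```

Call:
jog_arm(deltas=[[[0.2,0,0,0,0],[0.2,0,0,0,0],[0.2,0,0,0,0],[0.2,0,0,0,0],[0.2,0,0,0,0],[0.2,0,0,0,0],[0.2,0,0,0,0],[0.2,0,0,0,0]]])

```text
time_s: 26.72
tcp_pos: [0.5941, 0.0496, 0.4389]
eef_rot: [-180.0, 0.0, -169.4]
contact_force: [0.6, 0.1, -0.2]
gripper_width: 0.0528
gripper_force: 0.0
```

```bash
python3 - <<'E'
from h import *
f=[r.capture('scene')[185:222,275:305].astype(int) for _ in range(9)]
print([abs(cv2.GaussianBlur((x-f[0]).astype(np.float32),(5,5),0)).max().round(1) for x in f])
print(r.close_job())
E
```

```text
[np.float32(0.0), np.float32(2.3), np.float32(2.9), np.float32(2.6), np.float32(4.0), np.float32(2.5), np.float32(4.0), np.float32(3.1), np.float32(3.4)]
the job is handed in; nothing more can be done
None
```

The job is handed in (no verdict returned): the bail is clipped and seated in the hook, the arm is fully up, the grip is released, and the handpiece hangs still and clear of the holder.

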